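# Index the decorating stand

### The job

The bisque cup on the decorating stand is to be striped. Push the ring's lever round by its black post until the yellow pointer points at the blue magnet and leave it still there for a good second, then push it round the other way until it points at the red magnet, leave it there and move clear. Only push the post with a finger: do not pinch it, keep the cup standing in the middle of the ring, and leave the other things where they are.

Things in the scene. Friction and masses are not known exactly. Their poses are not given: they have to be found in the camera images.
- dial: Fixed dark steel disc of the decorating stand, 352 mm across, 14 mm thick, flat on the table, with a white degree scale (a short line every 5 degrees, a longer one every 10) on the side towards the robot. Origin: centre of its underside; its -x axis points at the middle of the scale, z up.
- hub (a point): Centre of the dial's upper face, on the ring's vertical turning axis.
- ring (a joint): Angle (rad) of the aluminium ring (144 mm across, top face 30 mm above the table) that turns on the dial. 0: its lever points along the dial's -x axis, towards the middle of the scale; it grows counter-clockwise seen from above, so positive is to the right as the robot sees it. Stops at -1.4 and +1.4. It turns stiffly (about 0.15 N m, some 2 N at the post) and stays where it is left.
- post (a point): A point on the axis of the black upright post on the ring's lever, 95 mm from the turning axis and 60 mm above the table. The post is round, 16 mm across, and stands from the lever (top 26 mm above the table) up to 85 mm, with a yellow band near the top. It is pushed sideways.
- pointer (a point): Tip of the yellow pointer under the post, 108 mm from the turning axis, 20 mm above the table. Its -x axis points outwards along the lever, y lies across the lever. The line from the turning axis through the pointer tip is the pointing direction.
- magnet_blue: Blue round magnet, 16 mm across, 6 mm high, fixed on the dial's upper face (its top 20 mm above the table), 120 to 167 mm from the turning axis, on the left or right part of the scale. Origin: centre of its underside.
- magnet_red: Red round magnet, of the same size and at the same kind of place, on the other side of the scale from the blue one.
- cup: Loose unglazed beige cup, 65 mm across, 67 mm high, standing in the middle of the ring (top 97 mm above the table). Origin: centre of its underside.
- jar: Loose glaze jar with black lid, 58 mm across, 74 mm high, to the left of the dial. Origin: centre of its underside. To be left alone.
- tile: Loose L-shaped glaze test tile, blue at the top, 30x38x59 mm, to the right of the dial. Origin: centre of its underside. To be left alone.
- stamp: Loose small red-brown clay stamp, 19 mm across, 54 mm high, standing to the right of the dial, beyond the test tile. Origin: centre of its underside. To be left alone.

How it is judged:
By the outcome, as a careful person would: the job done as asked, in the order asked, and still so for the second after the job is handed in, with the robot touching nothing.
It also fails if it takes over 54 s, if anything falls off the work surface, if the arm or the gripper's body presses on something with over 40 N, if the wrist force passes 120 N, or if a joint passes its speed limit or range.

### The arm

A 6-joint arm with a two-finger parallel gripper is mounted at the origin on a cart in front of the work surface, level with it; the furniture and walls round the work are solid. World frame = base frame: x ahead of the robot, y to its left, z up, the work surface at z = 0. Lengths are in m, angles in rad, forces in N, time in s.
With the tool pointing down it reaches from about 0.35 to 0.775 m from the base axis. Payload 7.3 kg.
Tool frame: the origin (TCP) lies at the very end of the fingers, on their centre line; the grasp point (between the pads) lies 19 mm behind it; z points along the fingers, y is the line along which they close (so a half turn about z gives the same grasp; the last joint's range is limited). The gripper opens to 92 mm and grips with 3 to 60 N. Pads are 19 mm wide; open, the fingers measure 130 mm over their backs; the gripper's body (75 mm by 190 mm) begins 47 mm behind the grasp point.
Start: joints at [1.022, 0.342, 1.524, -0, 1.275, -0.146], TCP at [0.206, 0.483, 0.227] pointing down, gripper open.
Joint ranges: [-2.53, 2.53], [-0.77, 2.02], [0.04, 2.7], [-1, 4.14], [0.28, 2.66], [-3.11, 3.11]. Speed limits (rad/s): [2.57, 2.57, 3.14, 3.14, 3.14, 3.14].

### API

Orientations are given as [roll, pitch, yaw] about the fixed x, y, z axes, in that order (R = Rz(yaw) Ry(pitch) Rx(roll)).
In Python, from cell import robot, read_camera, get_calibration gives the robot as it stands. The module is installed in compiled form; this text tells all that it offers.
- The arm moves only by the tool send_rows, never from a script. Its argument "plan" is a list of rows, each a list of 2 entries, a list of its own where there are three numbers: the shift along the tool's x, y, z as a fraction of full scale, then the turn, a rotation vector about the tool's x, y, z as a fraction of full scale. A call has exactly 10 rows; each row shifts and turns the commanded pose from where the row before left it, along the tool's axes as they then stand; what a row does not reach is not made up. Full scale, the value 1, is 0.025 m for a shift and 90 degrees for a turn. A row lasts 1/8 s, in which the tool goes at most 62.5 mm and 10.7 degrees, less where a joint would pass 70% of its speed; a pose out of reach is approached as far as the arm can. A call with a number of a shift or a turn outside -1 to 1 is refused whole. A call with a gripper value outside its range is refused whole. "gripper" is the opening, from -1 (shut) to 1 (fully open), so that 0 is half open, set as the call begins (left out, the last holds). The fingers move at their own pace and stop on an object; "force" is the grip in N (left out, the last holds). Time passes only in rows, so rows that do not move let the fingers close, or fill a call up. It gives the time, the measured TCP pose, the force, the opening and the grip force at its end, in the units of the state.
- robot.observe(): the state, without advancing time (a new reading comes with each control period).
- read_camera(name): name is "side" or "top"; returns (picture, depth): 480x640x3 uint8, blue, green, red; 480x640 float32, m along the optical axis (not along the pixel's ray), 0 where there is no reading.
- get_calibration(name): a dict with "intrinsics" (3x3 intrinsics, pixels), "dist_coeffs" ([k1, k2, p1, p2, k3] as OpenCV has them; the pictures are not rectified), "rvec" (rotation vector, rad) and "tvec" (3), from world to camera coordinates, as OpenCV has them. Camera axes: x right, y down, z forward; pixel columns grow to the right and rows downward; lengths in m; the calibration is good to about 2 mm. A picture is of the moment at which its call begins. get_calibration takes no time and is no camera call.
- robot.hand_in(): hands the job in; it is judged then, once.
The state is a dict: "time": time; "qpos": joint angles; "qvel": joint speeds; "joint_efforts": joint torques, N m; "tool_pos": TCP position; "tool_rot": TCP orientation; "contact_force": force on the tool from outside, world axes, zero at the start; "torque": the same for the moment, N m; "opening": finger opening in m; "grip_force": force on a finger pad.
Only numpy, scipy, OpenCV 4.12 (cv2) and the standard library are available. Lean on these libraries where they do the work, as an engineer would, in place of code of your own. Each camera call takes 0.05 s, during which the arm holds its last target. There are 200 camera calls.

## Working session

There is one attempt and no reset: what is moved stays moved. The work goes in short steps, Python scripts to look and compute and a tool call to move; the robot and the scene stay as the last step left them, time stands still between calls to the robot, and variables do not carry over. Pictures are saved under pics/ and viewed, at most 10 in all, crops included, and the job is handed in when it is done.

Besides the shell and the picture viewer there is one more tool, called after ">>>" as a command line: name --argument value ..., lists and objects as JSON in quotes. send_rows: Moves the arm, as the interface text tells. Shift numbers are shares of 0.025 m and turn numbers shares of 90 degrees, none past 1 either way. Its arguments: {"type":"object","properties":{"plan":{"type":"array"},"gripper":{"type":"number"},"force":{"type":"number"}},"required":["plan"]}

```bash
mkdir -p pics
cat > h.py <<'E'
import numpy as np, cv2
from cell import robot, read_camera, get_calibration
def cal(n):
    c=get_calibration(n); return [np.array(c[k],float) for k in("intrinsics","dist_coeffs","rvec","tvec")]
def proj(n,P):
    K,d,r,t=cal(n); return cv2.projectPoints(np.array(P,float).reshape(-1,1,3),r,t,K,d)[0].reshape(-1,2)
def at_z(n,uv,z):
    K,d,r,t=cal(n); R=cv2.Rodrigues(r)[0]; t=t.reshape(3)
    p=cv2.undistortPoints(np.array(uv,float).reshape(-1,1,2),K,d).reshape(-1,2)
    rays=np.c_[p,np.ones(len(p))]@R; C=-R.T@t
    return C+rays*((z-C[2])/rays[:,2])[:,None]
E
python3 - <<'E'
from h import *
for n in("side","top"):
    im,d=read_camera(n); cv2.imwrite(f"pics/{n}0.png",im); np.save(f"{n}0.npy",d)
    K,dd,r,t=cal(n); print(n,-cv2.Rodrigues(r)[0].T@t.reshape(3))
print(robot.observe())
E
```

```text
side [ 0.37238722 -0.91615124  0.5532699 ]
top [0.40456585 0.05800389 0.95415662]
{'time': 0.1, 'qpos': array([ 1.02200284e+00,  3.42643397e-01,  1.52489638e+00, -1.94470920e-05,
        1.27539752e+00, -1.45988484e-01]), 'qvel': array([-9.82548862e-05, -1.17921290e-03, -2.37954214e-03, -8.38187428e-04,
       -3.65114084e-04, -2.68922844e-04]), 'joint_efforts': array([ 2.47099793e-03, -4.32006991e+01, -2.44694299e+01,  7.20273843e-02,
        5.26801986e-02, -4.51194580e-05]), 'tool_pos': array([0.20559417, 0.48268704, 0.22612823]), 'tool_rot': array([-3.14025961e+00, -1.77205997e-04,  2.73879321e+00]), 'contact_force': array([ 0.34786326,  0.8164907 , -0.41743649]), 'torque': array([-0.00118575,  0.03333849,  0.07898075]), 'grip_force': 0.0, 'opening': 0.09147714379976293}
```

View pics/top0.png

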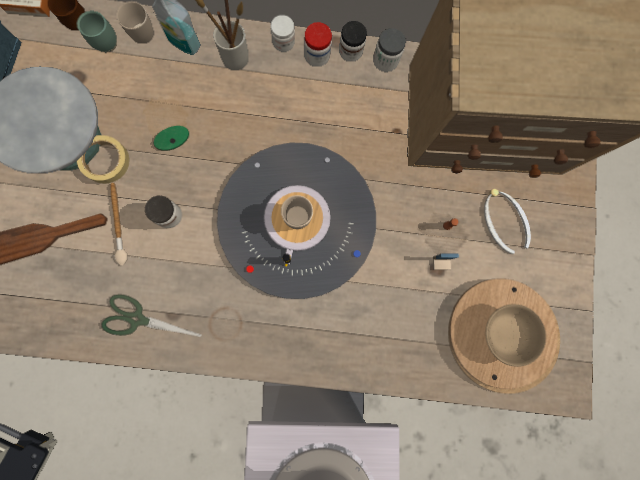

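View pics/side0.png

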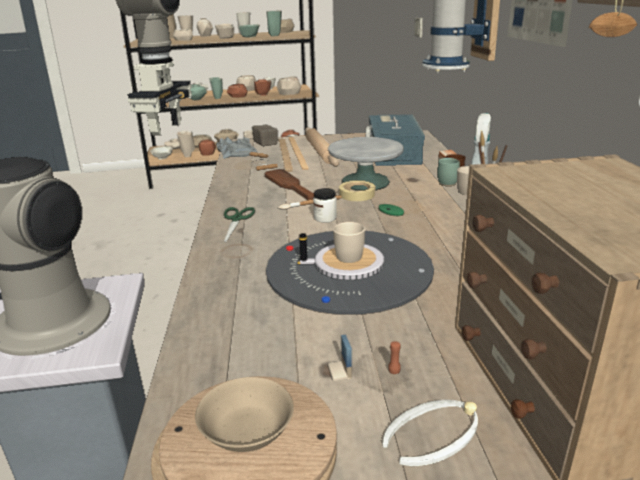

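The top view shows the dial centred near (297,220), the red magnet at (250,269), the blue one at (356,254) and the post at (287,258). The side view agrees, and the cup stands in the middle of the ring.

```bash
cat >> h.py <<'E'
def blobs(im,name='top'):
    hsv=cv2.cvtColor(im,cv2.COLOR_BGR2HSV); out={}
    H,S,V=[hsv[...,i].astype(int) for i in range(3)]
    box=np.zeros(H.shape,bool); box[225:300,225:372]=1
    for k,m in dict(red=((H<6)|(H>174))&(S>180)&(V>100),blue=(H>100)&(H<130)&(S>140)&(V>90),yel=(H>20)&(H<34)&(S>150)&(V>120)).items():
        y,x=np.nonzero(m&box); out[k]=(x.mean(),y.mean(),len(x)) if len(x) else None
    return out
E
python3 - <<'E'
from h import *
im=cv2.imread("pics/top0.png"); b=blobs(im); print(b)
from scipy.optimize import least_squares
# dial edge: radial search from (297,220): dark->light
g=cv2.GaussianBlur(im,(3,3),0).max(2).astype(int); pts=[]
for a in np.linspace(0,2*np.pi,180,endpoint=False):
    rr=np.arange(68,92,.5); x=297+rr*np.cos(a); y=220+rr*np.sin(a)
    v=cv2.remap(g.astype(np.float32),x.astype(np.float32)[None],y.astype(np.float32)[None],1)[0]
    i=np.argmax(np.diff(v)); pts.append((x[i]+.25*np.cos(a),y[i]+.25*np.sin(a)))
P=at_z('top',pts,.014)[:,:2]
f=least_squares(lambda p:np.hypot(*(P-p[:2]).T)-p[2],[.4,.05,.176],loss='soft_l1',f_scale=.002); print("dial",f.x)
hub=f.x[:2]
for k in('red','blue'):
    p=at_z('top',[b[k][:2]],.019)[0,:2]; v=p-hub; print(k,p,np.hypot(*v),np.degrees(np.arctan2(v[1],v[0]))%360)
print(at_z('top',[[287,258]],.07))
c=cv2.resize(im[195:305,220:375],None,fx=5,fy=5,interpolation=2); cv2.imwrite("pics/c0.png",c)
E
```

```text
{'red': (np.float64(249.69444444444446), np.float64(268.6388888888889), 36), 'blue': (np.float64(356.5), np.float64(253.33333333333334), 30), 'yel': (np.float64(285.8), np.float64(264.4), 5)}
dial [0.58277244 0.07557539 0.17791676]
red [0.469705   0.16744344] 0.14568453666574838 140.9059104349589
blue [ 0.51012977 -0.06170344] 0.15531398850754613 242.11392959769648
[[0.49015333 0.08702539 0.07      ]]
```

View pics/c0.png

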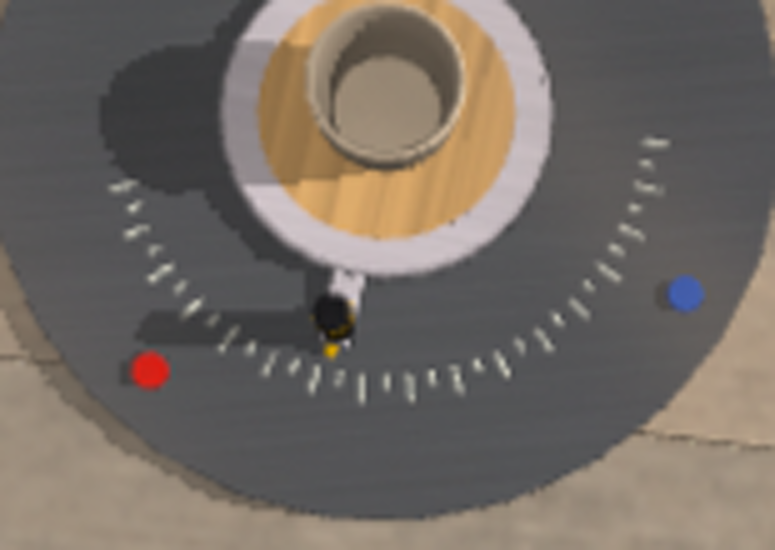

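The crop shows the pointer tip at about (286.4,265.4) and the post top at about (286.6,257.4) in full-image pixels. Next I work out the angles.

```bash
cat >> h.py <<'E'
def edge(im,c,r0,r1,z,sign):
    g=cv2.GaussianBlur(im,(3,3),0)[...,0].astype(np.float32); pts=[]
    for a in np.linspace(0,2*np.pi,180,endpoint=False):
        rr=np.arange(r0,r1,.25); x=c[0]+rr*np.cos(a); y=c[1]+rr*np.sin(a)
        v=cv2.remap(g,x.astype(np.float32)[None],y.astype(np.float32)[None],1)[0]
        i=np.argmax(sign*np.diff(v)); pts.append((x[i]+.12*np.cos(a),y[i]+.12*np.sin(a)))
    P=at_z('top',pts,z)[:,:2]
    from scipy.optimize import least_squares
    return least_squares(lambda p:np.hypot(*(P-p[:2]).T)-p[2],[.58,.075,.1],loss='soft_l1',f_scale=.001).x
def ang(p,hub): v=np.array(p)[:2]-hub; return np.hypot(*v),np.degrees(np.arctan2(v[1],v[0]))%360
E
python3 - <<'E'
from h import *
im=cv2.imread("pics/top0.png")
r=edge(im,(297.5,217.5),26,40,.03,-1); print("ring",r)
d=edge(im,(297,220),68,92,.014,1); print("dial",d)
for hub in(r[:2],d[:2]):
    b=blobs(im)
    for n,uv,z in(("red",b['red'][:2],.019),("blue",b['blue'][:2],.019),("ptr",(286.3,265),.02),("post",(286.6,257.4),.085)): print(n,ang(at_z('top',[uv],z)[0],hub))
hub=(r[:2]+d[:2])/2
f=ang(at_z('top',[(286.6,257.4)],.085)[0],hub)[1]; a=np.radians(f)
t=np.array([np.sin(a),-np.cos(a)]) # CW
print("start tool",hub+.095*np.array([np.cos(a),np.sin(a)])+t*.04, "yaw",f-90)
E
```

```text
ring [0.58362361 0.07023576 0.0710354 ]
dial [0.58269508 0.07571163 0.17825949]
red (np.float64(0.14975573679486437), np.float64(139.52560273106))
blue (np.float64(0.1510274734527155), np.float64(240.8809659600961))
ptr (np.float64(0.10555875383985175), np.float64(169.43814280520647))
post (np.float64(0.09529592905609442), np.float64(169.6360880206119))
red (np.float64(0.14553858882381646), np.float64(140.92833249315507))
blue (np.float64(0.15539828358799812), np.float64(242.16263702404623))
ptr (np.float64(0.10377325814787317), np.float64(172.31752522820867))
post (np.float64(0.09354317148619198), np.float64(172.83471931212972))
start tool [0.49537769 0.127005  ] yaw 81.22055536003302
```

>>> send_rows --plan '[[[-0.8,-0.38,0],[0,0,0]],[[-0.8,-0.38,0],[0,0,0]],[[-0.8,-0.38,0],[0,0,0]],[[-0.8,-0.38,0],[0,0,0]],[[-0.8,-0.38,0],[0,0,0]],[[-0.8,-0.38,0],[0,0,0]],[[-0.8,-0.38,0],[0,0,0]],[[-0.8,-0.38,0],[0,0,0]],[[-0.8,-0.38,0],[0,0,0]],[[-0.8,-0.38,0],[0,0,0]]]' --gripper -1

```text
time: 1.35
tool_pos: [0.3528, 0.3165, 0.2264]
tool_rot: [-3.141, -0.0, 2.739]
contact_force: [0.1, 0.1, -0.5]
opening: 0.0008
grip_force: 0.0
```

>>> send_rows --plan '[[[-0.82,-0.45,0],[0,0,0]],[[-0.82,-0.45,0],[0,0,0]],[[-0.82,-0.45,0],[0,0,0]],[[-0.82,-0.45,0],[0,0,0]],[[-0.82,-0.45,0],[0,0,0]],[[-0.82,-0.45,0],[0,0,0]],[[-0.82,-0.45,0],[0,0,0]],[[-0.82,-0.45,0],[0,0,0]],[[-0.82,-0.45,0],[0,0,0]],[[-0.82,-0.45,0],[0,0,0]]]'

```text
time: 2.6
tool_pos: [0.4972, 0.1327, 0.2263]
tool_rot: [-3.141, -0.001, 2.739]
contact_force: [-0.0, -0.3, 0.3]
opening: 0.0005
grip_force: 0.0
```

>>> send_rows --plan '[[[0,0,0.3],[0,0,0.108]],[[0,0,0.4],[0,0,0.108]],[[0,0,0.4],[0,0,0.108]],[[0,0,0.4],[0,0,0.108]],[[0,0,0.4],[0,0,0.108]],[[0,0,0.4],[0,0,0.108]],[[0,0,0.4],[0,0,0.108]],[[0,0,0.4],[0,0,0.108]],[[0,0,0.4],[0,0,0]],[[0,0,0.4],[0,0,0]]]'

```text
time: 3.85
tool_pos: [0.4969, 0.1333, 0.1285]
tool_rot: [-3.141, 0.0, 1.385]
contact_force: [-0.2, -0.1, 0.9]
opening: 0.0003
grip_force: 0.0
```

Run:
```python
from h import *
o=robot.observe(); print(o['tool_pos'],np.degrees(o['tool_rot']))
im,_=read_camera('side'); 
c=cv2.resize(im[140:340,230:450],None,fx=3,fy=3,interpolation=2); cv2.imwrite("pics/s1.png",c)
im=cv2.imread("pics/top0.png")
g=cv2.GaussianBlur(im,(3,3),0)[...,0].astype(np.float32)
# dial fit right side only, fixed radius
from scipy.optimize import least_squares
pts=[]
for a in np.radians(np.arange(-80,80,2)):
    rr=np.arange(68,92,.25); x=297+rr*np.cos(a); y=220+rr*np.sin(a)
    v=cv2.remap(g,x.astype(np.float32)[None],y.astype(np.float32)[None],1)[0]; i=np.argmax(np.diff(v)); pts.append((x[i],y[i]))
P=at_z('top',pts,.014)[:,:2]
print(least_squares(lambda p:np.hypot(*(P-p).T)-.176,[.58,.07],loss='soft_l1',f_scale=.001).x)
```

```text
[0.49692603 0.13334796 0.12854844] [-1.79982428e+02  1.16914072e-03  7.93477349e+01]
[0.58328202 0.07257165]
```

View pics/s1.png

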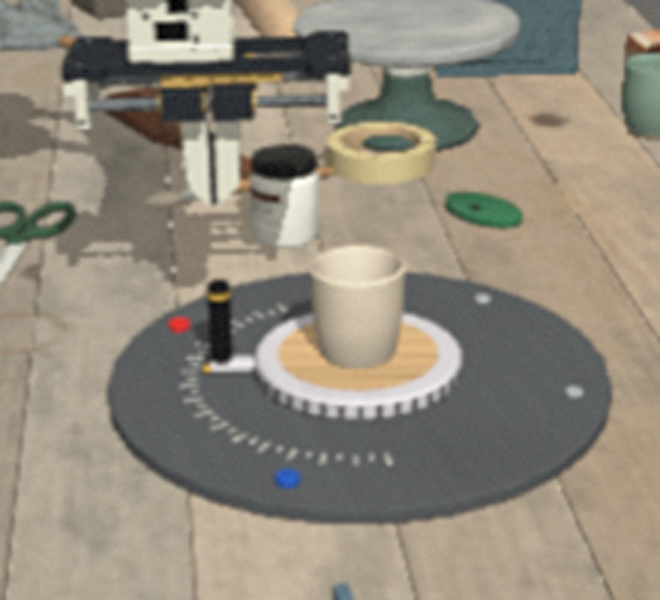

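Seen from the side, the shut fingers are clear of the post (crop 220,290) and on the red side of it. Next I go down and close in.

>>> send_rows --plan '[[[0,0,0.62],[0,0,0]],[[0,0,0.62],[0,0,0]],[[0,0,0.62],[0,0,0]],[[0,0,0.62],[0,0,0]],[[0,0,0.62],[0,0,0]],[[-0.2,0,0],[0,0,0]],[[-0.2,0,0],[0,0,0]],[[-0.2,0,0],[0,0,0]],[[-0.2,0,0],[0,0,0]],[[-0.2,0,0],[0,0,0]]]'

```text
time: 5.15
tool_pos: [0.4924, 0.1084, 0.052]
tool_rot: [3.141, -0.0, 1.382]
contact_force: [-0.1, 0.1, -0.6]
opening: 0.0004
grip_force: 0.0
```

```bash
cat >> h.py <<'E'
HUB=np.array([.5834,.0714])
def tp(phi,off,r=.095):
    a=np.radians(phi); return HUB+r*np.array([np.cos(a),np.sin(a)])+off*np.array([np.sin(a),-np.cos(a)])
def rows(phis,off):
    "tool-frame rows from present pose to follow post angles phis with given CW offset"
    o=robot.observe(); p=o['tool_pos'][:2].copy(); yaw=np.degrees(o['tool_rot'][2])
    for f in phis:
        q=tp(f,off); d=q-p; c,s=np.cos(np.radians(yaw)),np.sin(np.radians(yaw))
        dy=(f-90-yaw+180)%360-180
        print(f"[[{(d@[c,s])/.025:.2f}, {(d@[s,-c])/.025:.2f}, 0], [0, 0, {-dy/90:.3f}]]")
        p=q; yaw=f-90
E
python3 - <<'E'
from h import *
print(robot.observe()['contact_force'])
rows([172,176,181,186,191,196,201,206,211,216],.0175)
E
```

```text
[-0.12442742  0.12137133 -0.55019362]
[[-0.26, 0.02, 0], [0, 0, -0.032]]
[[-0.27, -0.04, 0], [0, 0, -0.044]]
[[-0.33, -0.05, 0], [0, 0, -0.056]]
[[-0.33, -0.05, 0], [0, 0, -0.056]]
[[-0.33, -0.05, 0], [0, 0, -0.056]]
[[-0.33, -0.05, 0], [0, 0, -0.056]]
[[-0.33, -0.05, 0], [0, 0, -0.056]]
[[-0.33, -0.05, 0], [0, 0, -0.056]]
[[-0.33, -0.05, 0], [0, 0, -0.056]]
[[-0.33, -0.05, 0], [0, 0, -0.056]]
```

>>> send_rows --plan '[[[-0.26,0.02,0],[0,0,-0.032]],[[-0.27,-0.04,0],[0,0,-0.044]],[[-0.33,-0.05,0],[0,0,-0.056]],[[-0.33,-0.05,0],[0,0,-0.056]],[[-0.33,-0.05,0],[0,0,-0.056]],[[-0.33,-0.05,0],[0,0,-0.056]],[[-0.33,-0.05,0],[0,0,-0.056]],[[-0.33,-0.05,0],[0,0,-0.056]],[[-0.33,-0.05,0],[0,0,-0.056]],[[-0.33,-0.05,0],[0,0,-0.056]]]'

```text
time: 6.4
tool_pos: [0.495, 0.0305, 0.0518]
tool_rot: [-3.141, -0.001, 2.208]
contact_force: [-1.7, 2.4, 0.8]
opening: 0.0007
grip_force: 1.0
```

Run:
```python
from h import *
o=robot.observe(); print(o['contact_force'], ang(o['tool_pos'],HUB))
rows([221,225,229,232,234,235,235],.0175)
im,_=read_camera('side'); 
c=cv2.resize(im[140:340,230:450],None,fx=3,fy=3,interpolation=2); 
t,_=read_camera('top'); t=cv2.resize(t[195:305,220:375],None,fx=4,fy=4,interpolation=2)
cv2.imwrite("pics/s2.png",np.vstack([cv2.resize(c[:,:],(440,400))[60:,:],cv2.resize(t,(440,230))[:, :]])[:600])
```

```text
[-1.73341429  2.36922497  0.80995942] (np.float64(0.09741036871469451), np.float64(204.8154873389239))
[[-0.39, -0.03, 0], [0, 0, -0.050]]
[[-0.27, -0.04, 0], [0, 0, -0.044]]
[[-0.27, -0.04, 0], [0, 0, -0.044]]
[[-0.20, -0.03, 0], [0, 0, -0.033]]
[[-0.13, -0.02, 0], [0, 0, -0.022]]
[[-0.07, -0.01, 0], [0, 0, -0.011]]
[[0.00, 0.00, 0], [0, 0, 0.000]]
```

View pics/s2.png

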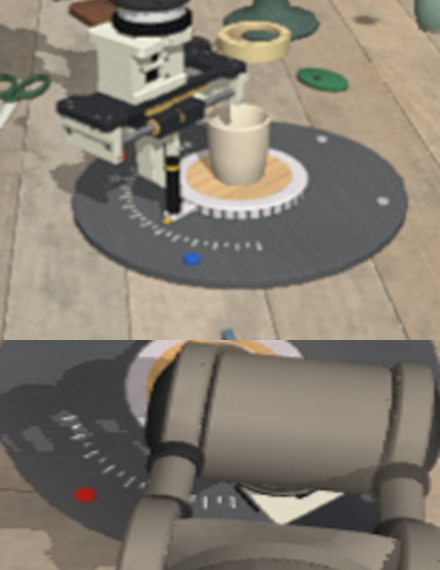

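The finger pushes the post and the pointer is at about (167,220) in the side crop. The cup is still centred. Next I go to just short of blue and measure from the side camera.

>>> send_rows --plan '[[[-0.34,-0.04,0],[0,0,-0.05]],[[-0.27,-0.04,0],[0,0,-0.044]],[[-0.27,-0.04,0],[0,0,-0.044]],[[-0.2,-0.03,0],[0,0,-0.033]],[[-0.13,-0.02,0],[0,0,-0.022]],[[-0.07,-0.01,0],[0,0,-0.011]],[[0,0,0],[0,0,0]],[[0,0,0],[0,0,0]],[[0,0,0],[0,0,0]],[[0,0,0],[0,0,0]]]'

```text
time: 7.75
tool_pos: [0.5139, 0.0045, 0.0517]
tool_rot: [-3.142, -0.0, 2.525]
contact_force: [-1.5, 0.5, -0.5]
opening: 0.0001
grip_force: 0.8
```

Run:
```python
from h import *
o=robot.observe(); print(o['contact_force'], o['tool_pos'],np.degrees(o['tool_rot'][2])+90)
im,_=read_camera('side'); cv2.imwrite("pics/s3full.png",im)
c=cv2.resize(im[215:315,260:400],None,fx=5,fy=5,interpolation=2); cv2.imwrite("pics/s3.png",c)
```

```text
[-1.46276184  0.54994356 -0.53986329] [0.51394564 0.00452985 0.05166549] 234.67333907076426
```

View pics/s3.png

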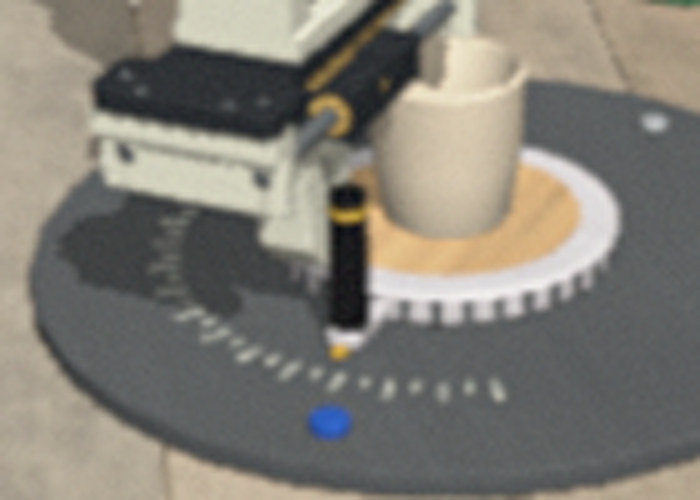

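In the side crop the pointer tip is at (340,353) and blue at (331,421).

Run:
```python
from h import *
b=at_z('side',[(326.2,299.0)],.019)[0]; p=at_z('side',[(327.9,285.8)],.02)[0]; post=at_z('side',[(329.4,252.6)],.085)[0]
print(b,p,post)
im=cv2.imread("pics/s3full.png")
# ring hub in side view: fit over right/near outer top edge of ring picked by eye
R=at_z('side',np.array([(619,218),(600,255),(560,283),(500,298),(440,305),(395,300),(610,190),(580,165),(545,153)])/5+[260,215],.03)[:,:2]
from scipy.optimize import least_squares
h=least_squares(lambda q:np.hypot(*(R-q).T)-.072,[.58,.07]).x; print("hub side",h)
for H in(h,HUB): print(ang(b,H),ang(p,H),ang(post,H))
```

```text
[ 0.51279069 -0.0642245   0.019     ] [ 0.52430451 -0.0190664   0.02      ] [ 0.53102498 -0.00661772  0.085     ]
hub side [0.5855571 0.0646162]
(np.float64(0.14796917251698985), np.float64(240.54318700881845)) (np.float64(0.10370465764735878), np.float64(233.79724023744066)) (np.float64(0.08971077542631661), np.float64(232.56464980444386))
(np.float64(0.15290415359693385), np.float64(242.49745127492258)) (np.float64(0.10805760378114725), np.float64(236.8461694716056)) (np.float64(0.09396758858573119), np.float64(236.12566674486231))
```

>>> send_rows --plan '[[[-0.13,-0.02,0],[0,0,-0.022]],[[-0.13,-0.02,0],[0,0,-0.022]],[[-0.1,-0.02,0],[0,0,-0.017]],[[0,0,0],[0,0,0]],[[0,0,0],[0,0,0]],[[0,0,0],[0,0,0]],[[0,0,0],[0,0,0]],[[0.2,0,0],[0,0,0]],[[0.3,0,0],[0,0,0]],[[0.4,0,0],[0,0,0]]]'

```text
time: 9.05
tool_pos: [0.5007, 0.0098, 0.0517]
tool_rot: [3.141, -0.0, 2.621]
contact_force: [0.2, -0.4, 0.6]
opening: 0.0005
grip_force: 0.0
```

>>> send_rows --plan '[[[0,0,-0.8],[0,0,0]],[[0,0,-0.8],[0,0,0]],[[0,0,-0.8],[0,0,0]],[[0,0,-0.8],[0,0,0]],[[0,0,-0.8],[0,0,0]],[[0,0,-0.8],[0,0,0]],[[0,0,-0.5],[0,0,0]],[[0,0,0],[0,0,0]],[[0,0,0],[0,0,0]],[[0,0,0],[0,0,0]]]'

```text
time: 10.3
tool_pos: [0.5008, 0.0094, 0.1834]
tool_rot: [-3.141, -0.002, 2.621]
contact_force: [0.0, -0.6, -0.9]
opening: 0.0002
grip_force: 0.0
```

Run:
```python
from h import *
o=robot.observe(); p=o['tool_pos']; yaw=o['tool_rot'][2]; c,s=np.cos(yaw),np.sin(yaw); print(p,yaw)
d=np.array([.40,-.26])-p[:2]; print("x",d@[c,s]/.025,"y",d@[s,-c]/.025)
```

```text
[0.50079411 0.00944647 0.18339096] 2.620978874240883
x -1.8634314885123715 y -11.355394472847665
```

>>> send_rows --plan '[[[-0.18,-0.95,0],[0,0,0]],[[-0.18,-0.95,0],[0,0,0]],[[-0.18,-0.95,0],[0,0,0]],[[-0.18,-0.95,0],[0,0,0]],[[-0.18,-0.95,0],[0,0,0]],[[-0.18,-0.95,0],[0,0,0]],[[-0.18,-0.95,0],[0,0,0]],[[-0.18,-0.95,0],[0,0,0]],[[-0.18,-0.95,0],[0,0,0]],[[-0.18,-0.95,0],[0,0,0]]]'

```text
time: 11.55
tool_pos: [0.4217, -0.2196, 0.1836]
tool_rot: [3.141, -0.001, 2.621]
contact_force: [-0.3, 0.4, 0.3]
opening: 0.0004
grip_force: 0.0
```

Run:
```python
from h import *
im,_=read_camera('top'); cv2.imwrite("pics/t4full.png",im)
s,_=read_camera('side'); cv2.imwrite("pics/s4full.png",s)
a=cv2.resize(im[200:275,290:370],None,fx=7,fy=7,interpolation=2)[:,:]
cv2.imwrite("pics/t4.png",a)
```

```text
(no output)
```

View pics/t4.png

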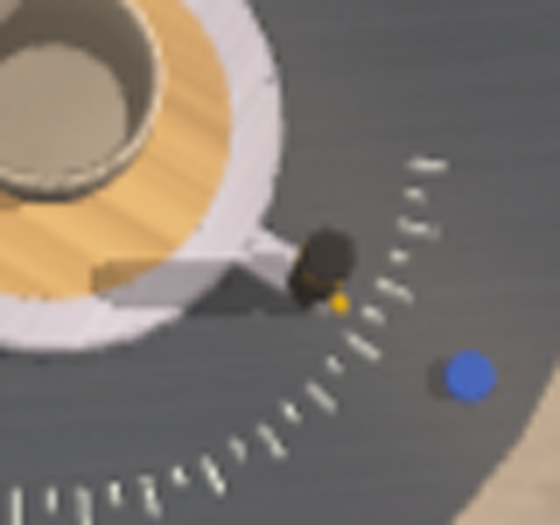

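The crop shows the pointer tip at about (338.6,243.1) and blue at about (357.1,253.7) in full-image pixels. To pin down the hub I fit the scale ticks (5° spacing).

```bash
cat > ticks.py <<'E'
from h import *
from scipy.optimize import least_squares
im=cv2.imread("pics/top0.png")
g=cv2.cvtColor(im,cv2.COLOR_BGR2GRAY); u=cv2.resize(g,None,fx=4,fy=4,interpolation=2)
th=cv2.morphologyEx(u,cv2.MORPH_TOPHAT,np.ones((21,21)))
n,l,st,ce=cv2.connectedComponentsWithStats((th>30).astype(np.uint8))
uv=(ce[1:]-1.5)/4; P=at_z('top',uv,.014)[:,:2]
ra=np.array([ang(p,HUB) for p in P]); k=(ra[:,0]>.108)&(ra[:,0]<.127)&(abs(ra[:,1]-190)<75)&(st[1:,4]>20)
P=P[k]; ra=ra[k]; o=np.argsort(ra[:,1]); P=P[o]; print(len(P)); print(np.round(ra[o],3).tolist())
def res(q):
    v=P-q[:2]; a=np.arctan2(v[:,1],v[:,0])%(2*np.pi); s=np.radians(5); m=(a-q[2])/s; kk=np.round(m)
    return np.r_[(m-kk)*s*.117, np.hypot(*v.T)-np.where(kk%2==0,q[3],q[4])]
best=min((least_squares(res,[*HUB,np.radians(a0),.119,.116],loss='soft_l1',f_scale=.001) for a0 in np.arange(180,190,1)),key=lambda f:f.cost)
print(best.x,np.degrees(best.x[2]),best.cost)
H=best.x[:2]; b=blobs(im)
for hub in (H,HUB,[.5836,.0702]):
    for nm,q,z in(("red",b['red'][:2],.019),("blue",b['blue'][:2],.019),("ptr",(338.5,243),.02),("ptr0",(286.3,265),.02)): print(nm,ang(at_z('top',[q],z)[0],hub))
E
python3 ticks.py
```

```text
30
[[0.119, 116.612], [0.115, 121.898], [0.118, 126.843], [0.115, 131.802], [0.117, 136.864], [0.115, 141.916], [0.118, 147.022], [0.116, 152.079], [0.119, 157.12], [0.115, 162.152], [0.118, 167.117], [0.115, 172.23], [0.118, 177.212], [0.115, 182.454], [0.118, 187.342], [0.115, 192.222], [0.118, 197.325], [0.115, 202.465], [0.119, 207.232], [0.116, 212.499], [0.119, 217.403], [0.116, 222.403], [0.119, 227.382], [0.115, 232.408], [0.119, 237.345], [0.117, 242.365], [0.119, 247.279], [0.117, 252.314], [0.119, 257.325], [0.117, 262.42]]
[0.58414291 0.07082252 3.26292541 0.11900365 0.1160478 ] 186.95185478287317 2.5944351267393973e-06
red (np.float64(0.14977194651845493), np.float64(139.82530992717346))
blue (np.float64(0.15179287768649846), np.float64(240.81750096824808))
ptr (np.float64(0.1066944732116619), np.float64(240.33852721846628))
ptr0 (np.float64(0.10596384051238053), np.float64(169.80150835172105))
red (np.float64(0.14883176483683824), np.float64(139.81066962563574))
blue (np.float64(0.15193766337564715), np.float64(241.16827774697487))
ptr (np.float64(0.10683269024155624), np.float64(240.83802478487308))
ptr0 (np.float64(0.10513132616285285), np.float64(170.03956849666267))
red (np.float64(0.14976099782814714), np.float64(139.50933317423682))
blue (np.float64(0.15098474552597518), np.float64(240.88218823520734))
ptr (np.float64(0.10588497461294717), np.float64(240.42710763598603))
ptr0 (np.float64(0.1055421095648988), np.float64(169.41670952632603))
```

The tick fit is good to 0.3 mm. The pointer is at 240.4° and blue at 240.8°, so it points at blue, and it has been still for over 2 s. Next I go to the post's other side.

```bash
sed -i 's/^HUB=.*/HUB=np.array([.5841,.0708])/' h.py
python3 - <<'E'
from h import *
o=robot.observe(); print(tp(240.4,-.05))
rows([240.4],-.05)
E
```

```text
[ 0.58065027 -0.03649911]
[[-1.84, 9.56, 0], [0, 0, -0.004]]
```

>>> send_rows --plan '[[[-0.18,0.95,0],[0,0,0]],[[-0.18,0.95,0],[0,0,0]],[[-0.18,0.95,0],[0,0,0]],[[-0.18,0.95,0],[0,0,0]],[[-0.18,0.95,0],[0,0,0]],[[-0.18,0.95,0],[0,0,0]],[[-0.18,0.95,0],[0,0,0]],[[-0.18,0.95,0],[0,0,0]],[[-0.18,0.95,0],[0,0,0]],[[-0.2,1,0],[0,0,0]]]'

```text
time: 12.9
tool_pos: [0.5806, -0.0329, 0.1837]
tool_rot: [-3.142, -0.001, 2.621]
contact_force: [0.6, 0.4, -0.1]
opening: 0.0002
grip_force: 0.0
```

>>> send_rows --plan '[[[0,0,0],[0,0,0]],[[0,0,0.75],[0,0,0]],[[0,0,0.75],[0,0,0]],[[0,0,0.75],[0,0,0]],[[0,0,0.75],[0,0,0]],[[0,0,0.75],[0,0,0]],[[0,0,0.75],[0,0,0]],[[0,0,0.75],[0,0,0]],[[0,0,0],[0,0,0]],[[0,0,0],[0,0,0]]]'

```text
time: 14.15
tool_pos: [0.5805, -0.0348, 0.0536]
tool_rot: [3.141, 0.001, 2.621]
contact_force: [-0.3, 0.3, 0.7]
opening: 0.0003
grip_force: 0.0
```

Run:
```python
from h import *
o=robot.observe(); print(o['contact_force'])
rows([240.4],-.028); print(); rows([240.4,238,235,231,226,221,216,211,206,201],-.0175)
print(); rows([240.4,201,196,191],-.0175)
```

```text
[-0.34103477  0.31577525  0.65054494]
[[0.84, -0.06, 0], [0, 0, -0.003]]

[[1.26, -0.06, 0], [0, 0, -0.003]]
[[0.16, -0.03, 0], [0, 0, 0.027]]
[[0.20, -0.03, 0], [0, 0, 0.033]]
[[0.27, -0.04, 0], [0, 0, 0.044]]
[[0.33, -0.05, 0], [0, 0, 0.056]]
[[0.33, -0.05, 0], [0, 0, 0.056]]
[[0.33, -0.05, 0], [0, 0, 0.056]]
[[0.33, -0.05, 0], [0, 0, 0.056]]
[[0.33, -0.05, 0], [0, 0, 0.056]]
[[0.33, -0.05, 0], [0, 0, 0.056]]

[[1.26, -0.06, 0], [0, 0, -0.003]]
[[2.57, 0.42, 0], [0, 0, 0.438]]
[[0.33, -0.05, 0], [0, 0, 0.056]]
[[0.33, -0.05, 0], [0, 0, 0.056]]
```

>>> send_rows --plan '[[[0.4,-0.02,0],[0,0,0]],[[0.4,-0.02,0],[0,0,0]],[[0.3,-0.02,0],[0,0,0]],[[0.16,0,0],[0,0,0]],[[0.16,-0.03,0],[0,0,0.027]],[[0.2,-0.03,0],[0,0,0.033]],[[0.27,-0.04,0],[0,0,0.044]],[[0.33,-0.05,0],[0,0,0.056]],[[0.33,-0.05,0],[0,0,0.056]],[[0.33,-0.05,0],[0,0,0.056]]]'

```text
time: 15.4
tool_pos: [0.5179, 0.0006, 0.0533]
tool_rot: [3.14, 0.001, 2.191]
contact_force: [1.7, -0.5, -0.2]
opening: 0.0005
grip_force: 1.0
```

>>> send_rows --plan '[[[0.33,-0.05,0],[0,0,0.056]],[[0.33,-0.05,0],[0,0,0.056]],[[0.33,-0.05,0],[0,0,0.056]],[[0.33,-0.05,0],[0,0,0.056]],[[0.33,-0.05,0],[0,0,0.056]],[[0.33,-0.05,0],[0,0,0.056]],[[0.27,-0.04,0],[0,0,0.044]],[[0.13,-0.02,0],[0,0,0.022]],[[0,0,0],[0,0,0]],[[0,0,0],[0,0,0]]]'

```text
time: 16.65
tool_pos: [0.4893, 0.0528, 0.053]
tool_rot: [3.141, -0.0, 1.563]
contact_force: [-0.1, -0.7, 0.7]
opening: 0.0001
grip_force: 0.0
```

Run:
```python
from h import *
o=robot.observe(); print(o['contact_force'],np.degrees(o['tool_rot'][2])+90)
# effective post angle from tool pose: tool = hub + .095 r - .0175 t
v=o['tool_pos'][:2]-HUB; print(np.hypot(*v), ang(o['tool_pos'],HUB)[1]-np.degrees(np.arctan2(.0175,.095)))
rows([176,171,166,161,156,152,149,147,146],-.0175)
```

```text
[-0.07215154 -0.68936538  0.69804234] 179.54855228462446
0.09647647278420426 180.31464579926802
[[0.29, -0.05, 0], [0, 0, 0.039]]
[[0.33, -0.05, 0], [0, 0, 0.056]]
[[0.33, -0.05, 0], [0, 0, 0.056]]
[[0.33, -0.05, 0], [0, 0, 0.056]]
[[0.33, -0.05, 0], [0, 0, 0.056]]
[[0.27, -0.04, 0], [0, 0, 0.044]]
[[0.20, -0.03, 0], [0, 0, 0.033]]
[[0.13, -0.02, 0], [0, 0, 0.022]]
[[0.07, -0.01, 0], [0, 0, 0.011]]
```

>>> send_rows --plan '[[[0.28,-0.05,0],[0,0,0.039]],[[0.33,-0.05,0],[0,0,0.056]],[[0.33,-0.05,0],[0,0,0.056]],[[0.33,-0.05,0],[0,0,0.056]],[[0.33,-0.05,0],[0,0,0.056]],[[0.27,-0.04,0],[0,0,0.044]],[[0.2,-0.03,0],[0,0,0.033]],[[0.13,-0.02,0],[0,0,0.022]],[[0,0,0],[0,0,0]],[[0,0,0],[0,0,0]]]'

```text
time: 17.9
tool_pos: [0.4945, 0.1073, 0.0529]
tool_rot: [-3.142, -0.0, 0.994]
contact_force: [0.7, 1.2, -0.3]
opening: 0.0004
grip_force: 0.0
```

Run:
```python
from h import *
o=robot.observe(); print(o['contact_force'],np.degrees(o['tool_rot'][2])+90,ang(o['tool_pos'],HUB)[1]-np.degrees(np.arctan2(.0175,.095)))
rows([145,143,141.5,140.3],-.0175)
```

```text
[ 0.69405715  1.16789989 -0.32579629] 146.97353477995404 147.39741224243232
[[0.16, -0.02, 0], [0, 0, 0.022]]
[[0.13, -0.02, 0], [0, 0, 0.022]]
[[0.10, -0.02, 0], [0, 0, 0.017]]
[[0.08, -0.01, 0], [0, 0, 0.013]]
```

Finish at about 140.3°, back off, lift, and move right to look.

>>> send_rows --plan '[[[0.16,-0.02,0],[0,0,0.022]],[[0.13,-0.02,0],[0,0,0.022]],[[0.1,-0.02,0],[0,0,0.017]],[[0.08,-0.01,0],[0,0,0.013]],[[0,0,0],[0,0,0]],[[0,0,0],[0,0,0]],[[0,0,0],[0,0,0]],[[-0.2,0,0],[0,0,0]],[[-0.3,0,0],[0,0,0]],[[-0.4,0,0],[0,0,0]]]'

```text
time: 19.15
tool_pos: [0.4852, 0.1002, 0.053]
tool_rot: [3.141, -0.0, 0.877]
contact_force: [0.4, -0.7, 0.2]
opening: 0.0007
grip_force: 0.0
```

>>> send_rows --plan '[[[0,0,-0.8],[0,0,0]],[[0,0,-0.8],[0,0,0]],[[0,0,-0.8],[0,0,0]],[[0,0,-0.8],[0,0,0]],[[0,0,-0.8],[0,0,0]],[[0,0,-0.8],[0,0,0]],[[0,0,-0.5],[0,0,0]],[[0,0,0],[0,0,0]],[[0,0,0],[0,0,0]],[[0,0,0],[0,0,0]]]'

```text
time: 20.4
tool_pos: [0.4851, 0.1006, 0.1847]
tool_rot: [-3.14, 0.001, 0.877]
contact_force: [0.7, -0.2, -0.1]
opening: 0.0005
grip_force: 0.0
```

Run:
```python
from h import *
o=robot.observe(); p=o['tool_pos']; yaw=o['tool_rot'][2]; c,s=np.cos(yaw),np.sin(yaw); print(p,yaw)
d=np.array([.42,-.15])-p[:2]; print("x",d@[c,s]/.025,"y",d@[s,-c]/.025)
```

```text
[0.48509452 0.10060003 0.18467049] 0.8774487163877713
x -9.373684076328974 y 4.403897931957237
```

>>> send_rows --plan '[[[-0.93,0.44,0],[0,0,0]],[[-0.93,0.44,0],[0,0,0]],[[-0.93,0.44,0],[0,0,0]],[[-0.93,0.44,0],[0,0,0]],[[-0.93,0.44,0],[0,0,0]],[[-0.93,0.44,0],[0,0,0]],[[-0.93,0.44,0],[0,0,0]],[[-0.93,0.44,0],[0,0,0]],[[-0.93,0.44,0],[0,0,0]],[[-0.93,0.44,0],[0,0,0]]]'

```text
time: 21.65
tool_pos: [0.4211, -0.1492, 0.185]
tool_rot: [-3.141, 0.0, 0.877]
contact_force: [0.7, 0.5, -0.8]
opening: 0.0002
grip_force: 0.0
```

Run:
```python
from h import *
im,_=read_camera('top'); cv2.imwrite("pics/t5full.png",im)
cv2.imwrite("pics/t5.png",cv2.resize(im[190:280,230:335],None,fx=6,fy=6,interpolation=2))
print(blobs(im))
```

```text
{'red': (np.float64(249.69444444444446), np.float64(268.6388888888889), 36), 'blue': (np.float64(356.58620689655174), np.float64(253.27586206896552), 29), 'yel': (np.float64(264.0), np.float64(253.28571428571428), 7)}
```

View pics/t5.png

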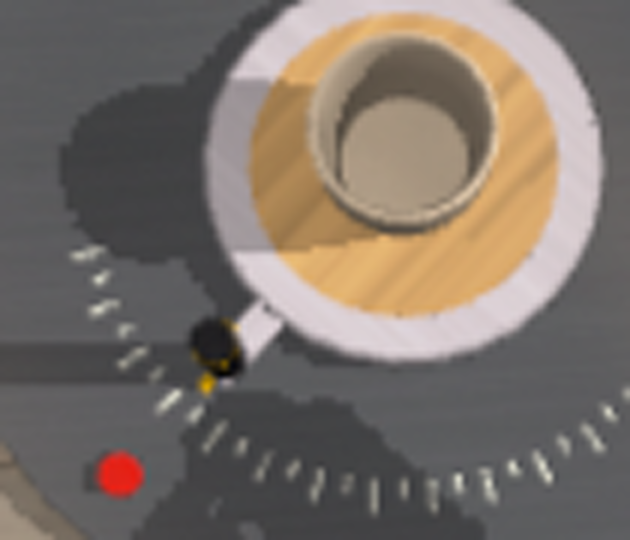

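The pointer tip is at about (264,253.8), between the hub and red at (249.7,268.6). The cup is still in place.

Run:
```python
from h import *
for uv in((249.7,268.64),(263.9,253.8),(264,253.3)): print(ang(at_z('top',[uv],.02)[0],HUB))
```

```text
(np.float64(0.14972529850121255), np.float64(139.86352503841357))
(np.float64(0.10610826930567595), np.float64(140.28706434859222))
(np.float64(0.10516809219445024), np.float64(139.97715402435293))
```

Within 0.5°, and the arm is clear, so I hand in.

```bash
python3 -c "
from h import *
print(robot.hand_in())"
```

```text
the job is handed in; nothing more can be done
None
```

The job is handed in at about 22 s: by my camera measurements the pointer rested within about 0.5° of blue for over 2 s, then was pushed back to within about 0.5° of red, and the arm moved clear with the cup still standing in the middle of the ring.

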